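# Move a plaster dental model from the scanning stand to the bench holder

## Task

The plaster dental model is locked by its mounting plate on the round-footed scanning stand. Press the stand's catch gently so that the plate pops loose, draw the model straight out, and slide it gently into the dovetail of the empty square-footed bench holder until it is fully home and the catch clicks up behind the plate, without ramming it on the end stop. Leave it locked there, without forcing anything and without disturbing the other things on the bench.

Things in the scene. Friction and masses are not known exactly. Their poses are not given: they have to be found in the camera images.
- model_grip (a point): Dental model: plaster block 52 mm (x) by 48 mm (y) with an arch of teeth on top, on a dovetail mounting plate. Point on its vertical centre line, 35 mm above the plate's underside; the flat sides to grip (48 mm apart along y) span 8 to 44 mm above the underside, teeth to 52. In a slide keep fingertips over 12 mm above the underside (rails). x: leading end, goes in first; z up. 0.29 to 0.41 kg.
- model: Underside centre of the model's aluminium plate, same axes: 64 mm (x) by 60 mm (y) at its foot, 8 mm thick, flange 3 mm thick at the foot, 57.5 mm wide over the leading 5 mm.
- dock_a: Scanning stand, round white foot 124 mm across, fixed; holds the model at the start. Origin on the bench under the centre of a home plate; +x points inward along the slide (from mouth to closed end), z up; the mouth is on the robot's side. Same slide as the bench holder; floor of the slide 22 mm above the bench.
- catch_a_pad (a point): Middle of the top of the scanning stand's steel thumb pad, 26 mm (x) by 30 mm (y), in front of the mouth, 81 mm from the home plate's centre, 20 mm above the bench; it goes down with the catch. Press from above.
- catch_a (a joint): Scanning stand's catch: 0 up (locked), 0.009 m fully down; spring 0.6 N at the start, 3.3 N down, and 1 to 3 N more from friction while it holds the plate. Pressed 5 mm or more it frees the plate, which a sprung ejector then moves about 12 mm toward the mouth; there it stays with the tooth under it.
- dock_b: Bench holder, dark square steel foot 110 x 116 mm, fixed; empty at the start. Origin and axes as for the scanning stand. Catch, ejector and end stop sit on one carriage set by a screw, so home lies anywhere within 11 mm either way of x = 0 and cannot be read: feel for it.
- slide_b (a point): Middle of the bench holder's slide floor, 22 mm above its origin. From here: rails x -30 to 40, undercut 60 degrees, play for the plate 1 mm each side and 2 mm up, tops 11.5 mm up, 84 mm wide over all. Before them flared guides (x -44 to -29, 62 mm apart widening to 74) on a flat sill at floor height (x -70 to -30), split by the catch's tongue in a 32 mm slot. Open above and in front.
- mouth_b (a point): Middle of the front edge of the bench holder's sill, at slide floor height, x -70 mm from slide_b. The catch's tongue (24 mm wide) runs back from a thumb pad in front of here, 2 mm below floor height; its tooth stands 4.6 mm above the floor, upright face just behind the trailing edge of the home plate (x -32 from slide_b, moved with the carriage), flat 5 mm on top, ramp then down to x -50.
- catch_b (a joint): Bench holder's catch: 0 up, 0.009 m down. The plate pushes the ramp down, rides over the tooth (3 to 5 mm down), and at home the catch snaps up to 0 behind it. A rigid stop lies 3 mm beyond home. The ejector resists over the last 12 mm (2.5 to 5 N); sliding in takes 5 to 15 N in all. Let go, the plate is pressed back on the tooth.
- spare_cast: Bystander: spare plaster cast without a plate, 50 x 46 x 29 mm, low, in the middle of the bench. Origin under its centre.
- battery_pack: Bystander: grey metal battery pack 85 x 45 x 22 mm. Origin under its centre.
- wax_brush: Bystander: slim brush, dark wooden handle, 150 mm long. Origin under its centre.
- wax_knife: Bystander: slim wax knife, grey handle, 150 mm long. Origin under its centre.
- powder_jar: Bystander: jar 50 mm across, 55 mm tall. Origin under its centre.
- mix_cup: Bystander: white bowl 60 mm across, 45 mm tall. Origin under its centre.
- ruler: Bystander: steel ruler 150 x 25 x 4 mm. Origin under its centre.
Mind the look-alikes: they are no part of the job. What is shaped like the dock_a but purple or yellow is not meant.

How it is judged:
On the way, in this order (a step that is already met when the one before it is completed fails the run):
1. the scanning stand's catch is pressed and the plate has popped loose toward the mouth, not pulled by the fingers (x of model_grip in the frame of dock_a between -0.06 and -0.007 m and contact force between the fingers and model below 0.2 N), for 0.1 s.
2. the model is clear of the scanning stand's slide (horizontal distance between model_grip and dock_a above 0.066 m), for 0.1 s.
3. the plate is under the bench holder's rails and riding over its catch (x of model_grip in the frame of dock_b between -0.045 and 0.013 m and horizontal distance between model_grip and dock_b below 0.046 m and z of model_grip in the frame of dock_b below 0.063 m and value of joint catch_b above 0.002 m), for 0.05 s.
At the end, for the whole second after the job is handed in: The model stands in the bench holder's slide, home (within 14 mm of the nominal place along the slide, 4 mm across, level within 0.08 rad), with that holder's catch up behind its plate (less than 1.5 mm down); it is let go and at rest, and the scanning stand's catch is up (value of joint each of catch_b, catch_a below 0.0015 m and x of model_grip in the frame of dock_b between -0.014 and 0.015 m and y of model_grip in the frame of dock_b between -0.004 and 0.004 m and z of model_grip in the frame of dock_b between 0.054 and 0.061 m and angle between the x axis of model_grip and the x axis of dock_b, either way round below 0.08 rad and angle between model_grip's own z axis and vertical below 0.08 rad and linear speed of model below 0.01 m/s); the robot touches nothing.
It fails at once if the plate is rammed onto the bench holder's end stop (over 30 N) (contact force between model and dock_b_carriage_c0 above 30 N).
It fails at once if the model is forced against the scanning stand (over 60 N) (contact force between model and dock_a above 60 N).
It fails at once if the model is forced against the bench holder (over 60 N) (contact force between model and dock_b above 60 N).
It fails at once if the robot itself presses the stand, the holder or a catch with more than 25 N (contact force between any of the arm, the fingers and dock_a above 25 N or contact force between any of the arm, the fingers and dock_b above 25 N).
It fails at once if a bystander is moved more than 20 mm (distance of any of spare_cast, battery_pack, wax_brush, wax_knife, powder_jar, mix_cup, ruler from where it was at the start of the episode above 0.02 m).
It also fails if it takes over 69 s, if anything falls off the work surface, if the arm or the gripper's body presses on something with over 40 N, if the wrist force passes 120 N, or if a joint passes its speed limit or range.

## Robot

A 6-joint arm with a two-finger parallel gripper is mounted at the origin on the work surface. World frame = base frame: x ahead of the robot, y to its left, z up, the work surface at z = 0. Lengths are in m, angles in rad, forces in N, time in s.
With the tool pointing down it reaches from about 0.275 to 0.75 m from the base axis. Payload 10.2 kg.
Tool frame: the origin (TCP) lies midway between the tips of the shut fingers; the grasp point (between the pads) lies 19 mm behind it (env.hold_point_z is the distance from the TCP to the grasp point, in m); x points along the fingers, z is the direction in which the jaws open and shut, and the axes are right-handed (so a half turn about x gives the same grasp; the last joint's range is limited). The gripper opens to 85 mm and grips with 20 to 120 N. Pads are 22 mm wide; open, the fingers measure 114 mm over their backs; the gripper's body (76 mm by 85 mm) begins 54 mm behind the grasp point. The pads swing forward as they close: fully open they stand 13 mm farther back than shut.
Start: joints at [-1.335, 0.313, 1.498, -0, 1.331, -0.223], TCP at [0.232, -0.471, 0.231] pointing down, gripper open.
Joint ranges: [-2.94, 2.94], [-0.97, 2.17], [0.19, 2.56], [-1.23, 4.37], [0.02, 3.11], [-2.88, 2.88]. Speed limits (rad/s): [2.39, 2.39, 3.01, 3.14, 3.14, 3.14].

## Interface

Orientations are given as a unit quaternion [x, y, z, w].
In Python, from bench import env, kinematics, monitor, eyes, job gives the robot as it stands. The module is installed in compiled form; this text tells all that it offers. Calls block until the motion is done:
- env.reach(position, orientation): joint-space move of the TCP to a pose.
- env.movel(position, velocity=0.15, frame=None, guard=None): straight line of the TCP; frame=None keeps the orientation; velocity is the mean speed in m/s. With guard (N) it stops when the force on the tool has changed by that much, and returns True; else False.
- env.set_joints(angles): joint-space move.
- env.release() and env.close_gripper(effort=None): open the fingers fully, or close them until they stop; effort is the grip in N (None keeps the last).
- env.hold(seconds).
- kinematics.ik(position, orientation): joint angles nearest the present ones, or None.
- monitor.sense(): the state.
- eyes.grab_frame(name): name is "scene" or "top" or "wrist"; returns a dict with "frame" (480x640x3 uint8, red, green, blue), "mtx" (3x3 intrinsics, pixels), "view" (4x4, takes a point from world to camera coordinates). Camera axes: x right, y down, z forward; pixel columns grow to the right and rows downward; lengths in m; the calibration is good to about 2 mm. A picture is of the moment at which its call begins. There is no depth.
A pose or a line that the arm cannot do raises env.MotionError and nothing moves.
- job.hand_in(): hands the job in, once; it reports no verdict.
The state is a dict: "clock": time; "joints": joint angles; "qvel": joint speeds; "joint_efforts": joint torques, N m; "position": TCP position; "ee_rot": TCP orientation; "contact_force": force on the tool from outside, world axes, zero at the start; "ft_torque": the same for the moment, N m; "finger_gap": opening from 0.0 (shut) to 1.0 (fully open).
Only numpy, scipy, OpenCV 4.12 (cv2) and the standard library are available. Lean on these libraries where they do the work, as an engineer would, in place of code of your own. Each camera call takes 0.05 s, during which the arm holds its last target.

## Working session

There is one attempt and no reset: what is moved stays moved. The work goes in short steps, each a Python script; the robot and the scene stay as the last script left them, time stands still between calls to the robot, and variables do not carry over. Pictures are saved under pics/ and viewed, and the job is handed in when it is done.

```bash
mkdir -p pics; ls; python3 - <<'E'
from bench import env,kinematics,monitor,eyes,job
import cv2,numpy as np
for n in ["scene","top"]:
    f=eyes.grab_frame(n); cv2.imwrite(f"pics/{n}0.png",f["frame"][:,:,::-1]); print(n,f["mtx"].round(1).tolist(),f["view"].round(4).tolist())
s=monitor.sense(); print(s["clock"],s["position"],s["ee_rot"],s["contact_force"],env.hold_point_z)
E
```

```text
pics
scene [[440.9, 0.0, 310.0], [0.0, 440.9, 240.3], [0.0, 0.0, 1.0]] [[-0.5165, 0.8561, 0.0174, 0.2586], [0.5495, 0.347, -0.76, -0.193], [-0.6567, -0.383, -0.6497, 1.3636], [0.0, 0.0, 0.0, 1.0]]
top [[526.2, 0.0, 317.2], [0.0, 526.2, 234.9], [0.0, 0.0, 1.0]] [[-0.0072, -0.9999, 0.012, -0.0194], [-0.9918, 0.0056, -0.1276, 0.5033], [0.1275, -0.0129, -0.9918, 1.3831], [0.0, 0.0, 0.0, 1.0]]
0.1 [ 0.23245113 -0.47049434  0.23080632] [ 0.37347412  0.60087841 -0.3729273   0.60032278] [ 0.65889615 -0.48761853 -0.24559217] 0.0187
```

View pics/scene0.png

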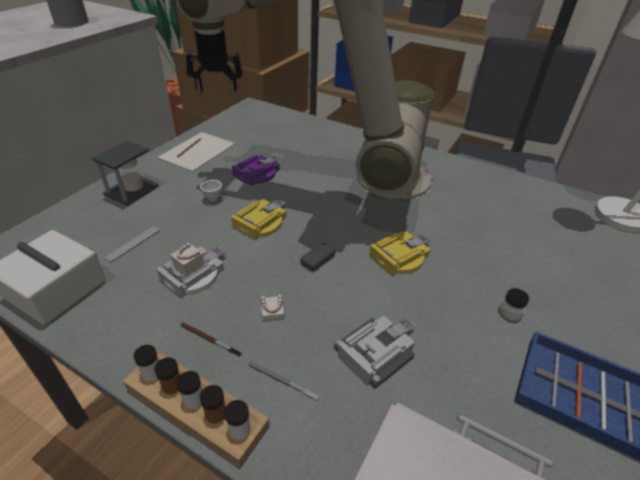

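View pics/top0.png

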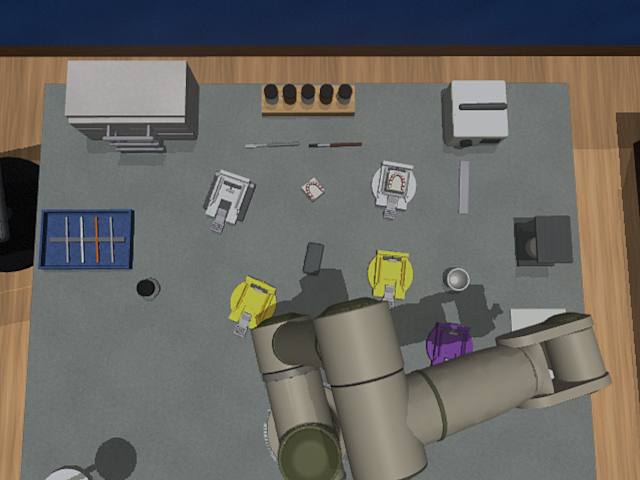

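The round-footed stands are white with the model at top (394,185), yellow at (390,275) and (253,302), and purple at (449,345). Only the white one carrying the model fits the description. The square-footed holder is at about (230,198). I'll confirm both in crops.

```bash
python3 - <<'E'
import cv2,numpy as np
t=cv2.imread("pics/top0.png");s=cv2.imread("pics/scene0.png")
a=cv2.resize(t[150:230,355:435],(400,400),interpolation=cv2.INTER_CUBIC)
b=cv2.resize(t[160:240,190:270],(400,400),interpolation=cv2.INTER_CUBIC)
cv2.imwrite("pics/c1.png",np.hstack([a,b]))
a=cv2.resize(s[230:310,145:245],(400,320),interpolation=cv2.INTER_CUBIC)
b=cv2.resize(s[305:385,325:425],(400,320),interpolation=cv2.INTER_CUBIC)
cv2.imwrite("pics/c2.png",np.hstack([a,b]))
E
```

```text
(no output)
```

View pics/c1.png

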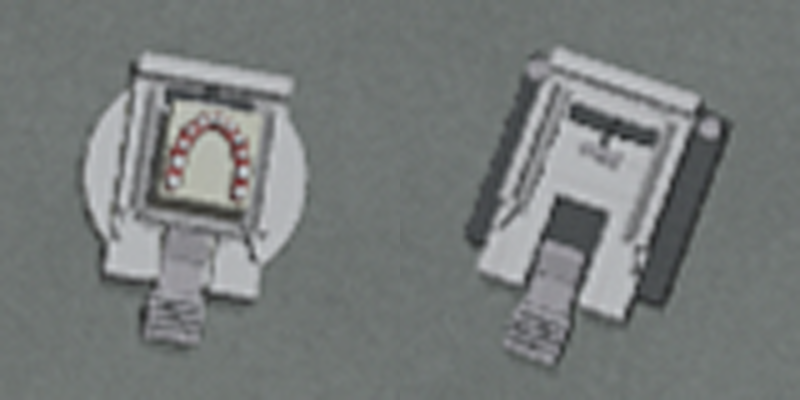

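View pics/c2.png

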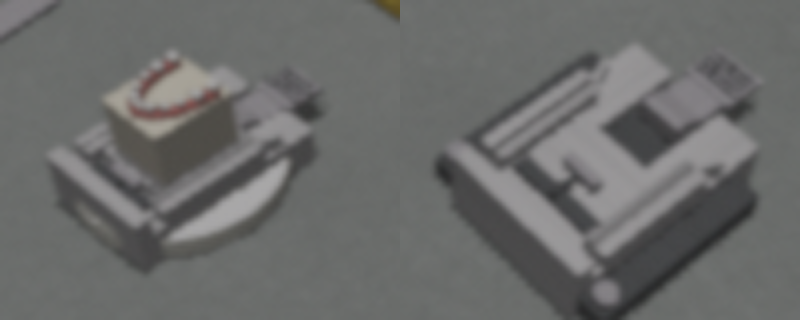

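```bash
cat > h.py <<'E'
from bench import env,kinematics,monitor,eyes,job
import cv2,numpy as np
from scipy.spatial.transform import Rotation as R
np.set_printoptions(precision=4,suppress=True)
def ray(px,f,z):
    K,V=f["mtx"],f["view"]; d=V[:3,:3].T@np.linalg.solve(K,[px[0],px[1],1.]); o=-V[:3,:3].T@V[:3,3]
    return o+d*(z-o[2])/d[2]
def proj(p,f):
    c=f["view"][:3,:3]@np.asarray(p)+f["view"][:3,3]; u=f["mtx"]@c; return u[:2]/u[2]
def tri(ps,fs):
    A=np.zeros((3,3));b=np.zeros(3)
    for px,f in zip(ps,fs):
        K,V=f["mtx"],f["view"]; d=V[:3,:3].T@np.linalg.solve(K,[px[0],px[1],1.]);d/=np.linalg.norm(d); o=-V[:3,:3].T@V[:3,3]
        M=np.eye(3)-np.outer(d,d);A+=M;b+=M@o
    return np.linalg.solve(A,b)
def q(yaw):  # tool x down, tool z (jaw axis) horizontal at angle yaw
    z=np.array([np.cos(yaw),np.sin(yaw),0]);x=np.array([0,0,-1.]);y=np.cross(z,x)
    return R.from_matrix(np.c_[x,y,z]).as_quat()
def shot(n,name):
    f=eyes.grab_frame(n);cv2.imwrite(f"pics/{name}.png",f["frame"][:,:,::-1]);np.savez(f"pics/{name}.npz",**f);return f
def load(name): return dict(np.load(f"pics/{name}.npz"))
def st():
    s=monitor.sense();print("t %.2f"%s["clock"],"p",np.array(s["position"]),"F",np.array(s["contact_force"]),"gap %.3f"%s["finger_gap"]);return s
E
python3 - <<'E'
from h import *
f=shot("top","top1")
A=lambda x,y:(355+x/5,150+y/5); B=lambda x,y:(190+x/5,160+y/5)
for n,p,z in [("modeltop",[A(172,100),A(252,107),A(245,207),A(158,200)],.066),("padA",[A(148,290),A(200,297),A(195,345),A(143,338)],.02),
 ("sillB",[B(78,278),B(230,320)],.022),("padB",[B(140,335)],.02),("endB",[B(155,50),B(303,100)],.035)]:
    P=np.array([ray(x,f,z) for x in p]); print(n,P[:,:2].tolist(),P.mean(0))
s=st(); w=shot("wrist","w0"); V=w["view"];c=-V[:3,:3].T@V[:3,3]
T=R.from_quat(s["ee_rot"]).as_matrix(); print("cam in tool",T.T@(c-s["position"]),"\n",T.T@V[:3,:3].T,w["mtx"])
E
```

```text
modeltop [[0.672616742243586, -0.21639424273393615], [0.6686097431593245, -0.2591295078270892], [0.614171354345035, -0.25384191208990414], [0.6181768786747233, -0.207591191859789]] [ 0.6434 -0.2342  0.066 ]
padA [[0.5779279647141213, -0.2077273636676363], [0.5738997790721363, -0.23612984815344673], [0.5473385797362349, -0.2327032075997847], [0.5513544382524418, -0.204368054848892]] [ 0.5626 -0.2202  0.02  ]
sillB [[0.55905209742681, 0.2798956165243015], [0.5355502263777681, 0.1972107319176962]] [0.5473 0.2386 0.022 ]
padB [[0.5278856110134865, 0.246127893618251]] [0.5279 0.2461 0.02  ]
endB [[0.6824061618879262, 0.23796393362755225], [0.6542423532070916, 0.15727051969545133]] [0.6683 0.1976 0.035 ]
t 0.15 p [ 0.2325 -0.4705  0.2309] F [ 0.541  -0.3614  0.6507] gap 0.999
cam in tool [-0.1424  0.0729 -0.0005] 
 [[-0.0001 -0.2872  0.9579]
 [ 0.0002 -0.9579 -0.2872]
 [ 1.      0.0002  0.0002]] [[432.6967   0.     320.8594]
 [  0.     432.6967 228.9584]
 [  0.       0.       1.    ]]
```

View pics/w0.png

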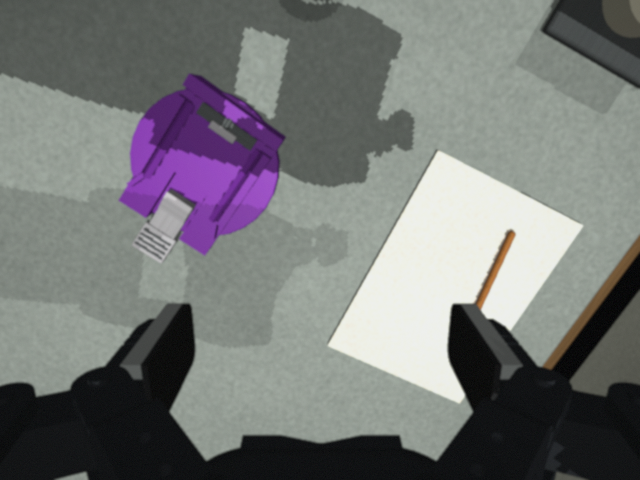

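```bash
python3 - <<'E'
from h import *
for (x,y,psi) in [(.63,-.228,-.17),(.62,.215,-.29)]:
    for sg in (1,-1):
        o=q(psi+sg*np.pi/2)
        print(x,y,sg,[kinematics.ik([x,y,z],o) for z in (.16,.03)])
env.reach([.60,-.228,.17],q(-.17+np.pi/2)); st(); shot("wrist","wa")
E
```

```text
0.63 -0.228 1 [array([-0.5217,  0.6922,  1.0962, -0.    ,  1.3532, -1.9225]), array([-0.5217,  0.8251,  1.2126, -0.    ,  1.1038, -1.9225])]
0.63 -0.228 -1 [array([-0.5217,  0.6922,  1.0962, -0.    ,  1.3532,  1.2191]), array([-0.5217,  0.8251,  1.2126, -0.    ,  1.1038,  1.2191])]
0.62 0.215 1 [array([ 0.1556,  0.6601,  1.1517, -0.    ,  1.3299, -1.1252]), array([ 0.1556,  0.7977,  1.2662, -0.    ,  1.0777, -1.1252])]
0.62 0.215 -1 [array([ 0.1556,  0.6601,  1.1517, -0.    ,  1.3299,  2.0164]), array([ 0.1556,  0.7977,  1.2662, -0.    ,  1.0777,  2.0164])]
t 1.83 p [ 0.5997 -0.2287  0.1701] F [-0.2651 -0.011  -0.2759] gap 1.002
```

View pics/wa.png

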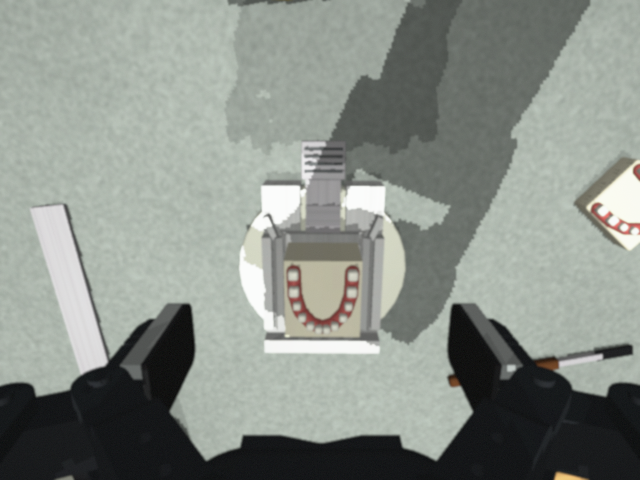

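The wrist view shows stand A almost square in the image: pad at (324,158), sill front corners at (263,183) and (384,183), model top at about (325,295). Next is holder B.

```bash
python3 - <<'E'
from h import *
env.reach([.59,.225,.17],q(-.29+np.pi/2)); st(); shot("wrist","wb")
a=cv2.imread("pics/wa.png")[120:370,220:430];cv2.imwrite("pics/wac.png",cv2.resize(a,None,fx=2.4,fy=2.4,interpolation=cv2.INTER_CUBIC))
a=cv2.imread("pics/wb.png");cv2.imwrite("pics/wbc.png",cv2.resize(a[120:370,220:430],None,fx=2.4,fy=2.4,interpolation=cv2.INTER_CUBIC))
E
```

```text
t 3.54 p [0.5904 0.224  0.17  ] F [-0.527  -0.1491  0.2159] gap 0.998
```

View pics/wb.png

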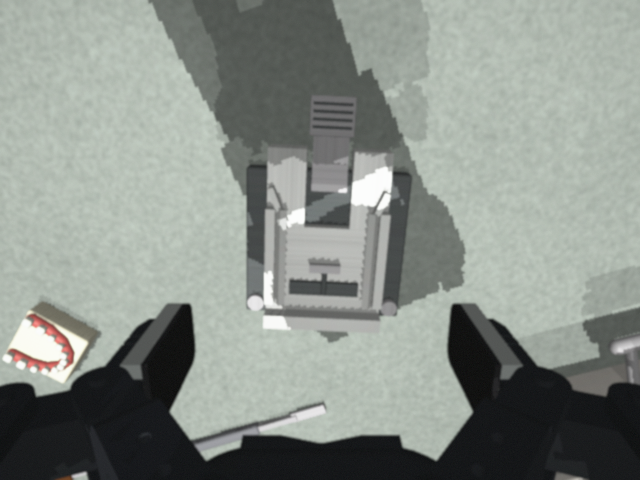

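View pics/wac.png

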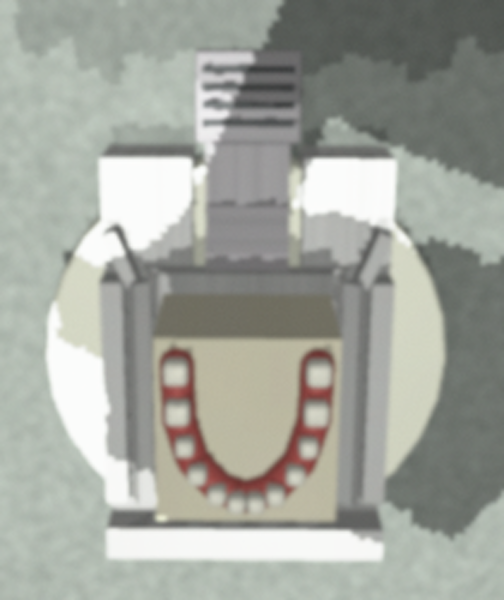

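View pics/wbc.png

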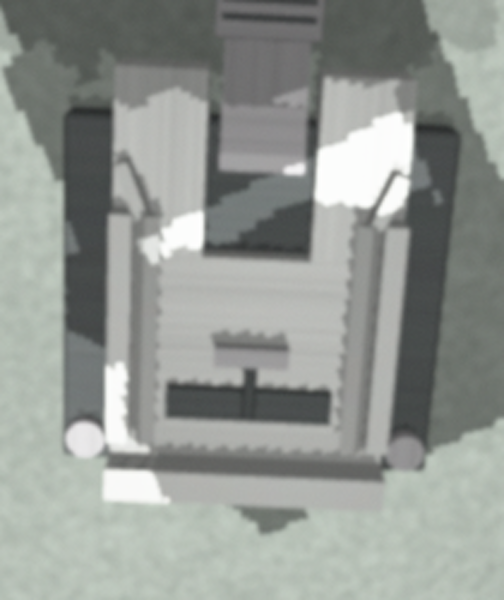

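```bash
cat > m.py <<'E'
from h import *
C=lambda u,v:(220+u/2.4,120+v/2.4)
def go(n,L):
    f=load(n)
    for k,(pts,z) in L.items():
        P=np.array([ray(C(*p),f,z) for p in pts])[:,:2]
        out=[k]
        for i in range(0,len(P),2):
            d=P[i+1]-P[i]; out+=[P[i],P[i+1],"len %.4f ang %.4f"%(np.linalg.norm(d),np.arctan2(d[1],d[0]))]
        print(*out,"mean",P.mean(0))
go("wa",dict(sill=([(100,157),(396,158)],.022),pad=([(197,52),(300,52),(195,140),(298,142)],.02),
 railL=([(103,280),(108,505)],.0335),railR=([(392,283),(385,508)],.0335),top=([(155,337),(340,337),(157,520),(338,520)],.066)))
print()
go("wb",dict(sill=([(113,68),(418,80)],.022),railL=([(109,213),(107,455)],.0335),railR=([(408,228),(386,458)],.0335)))
E
python3 m.py
```

```text
sill [ 0.5757 -0.2653] [ 0.5904 -0.1826] len 0.0840 ang 1.3957 mean [ 0.5831 -0.2239]
pad [ 0.5518 -0.2329] [ 0.5567 -0.2047] len 0.0286 ang 1.3991 [ 0.5759 -0.238 ] [ 0.5815 -0.2092] len 0.0293 ang 1.3795 mean [ 0.5665 -0.2212]
railL [ 0.6084 -0.2698] [ 0.6785 -0.2833] len 0.0714 ang -0.1892 mean [ 0.6434 -0.2766]
railR [ 0.6232 -0.1896] [ 0.6938 -0.201 ] len 0.0715 ang -0.1596 mean [ 0.6585 -0.1953]
top [ 0.616  -0.2537] [ 0.624  -0.2075] len 0.0469 ang 1.3991 [ 0.6675 -0.2634] [ 0.6758 -0.2156] len 0.0485 ang 1.3991 mean [ 0.6458 -0.2351]

sill [0.5397 0.2021] [0.5671 0.2821] len 0.0846 ang 1.2408 mean [0.5534 0.2421]
railL [0.5761 0.19  ] [0.6461 0.1656] len 0.0741 ang -0.3360 mean [0.6111 0.1778]
railR [0.604  0.2682] [0.6709 0.2448] len 0.0708 ang -0.3373 mean [0.6375 0.2565]
```

Both stands check out: A has sill 84.0 mm, model top 48 x 52 mm and pad-to-model 80.5 mm; B has sill 84.6 mm and rails 83 mm apart. Now I'll press catch A.

```bash
cat >> h.py <<'E'
PA=-.174; OA=np.array([.6460,-.2352]); XA=np.array([np.cos(PA),np.sin(PA)])
PB=-.335; OB=np.array([.6195,.2190]); XB=np.array([np.cos(PB),np.sin(PB)])
YA=np.array([-XA[1],XA[0]]);YB=np.array([-XB[1],XB[0]])
def atA(x,y,z): return np.r_[OA+x*XA+y*YA,z]
def atB(x,y,z): return np.r_[OB+x*XB+y*YB,z]
qA=q(PA+np.pi/2);qB=q(PB+np.pi/2)
E
python3 - <<'E'
from h import *
env.close_gripper(30)
env.reach(atA(-.084,0,.07),qA)
s=st(); env.movel(atA(-.084,0,.026),velocity=.08,guard=8); st()
g=env.movel(atA(-.084,0,.0125),velocity=.02,guard=14); print(g); st()
env.hold(.15); st()
shot("scene","s2")
E
```

```text
t 6.03 p [ 0.5637 -0.2198  0.0703] F [-0.1004 -0.2409 -0.552 ] gap -0.001
t 6.73 p [ 0.5634 -0.2208  0.0262] F [1.0888 0.4749 1.0972] gap 0.003
False
t 7.56 p [ 0.5635 -0.2208  0.0127] F [1.2244 0.6275 2.8821] gap 0.000
t 7.71 p [ 0.5635 -0.2208  0.0127] F [ 1.399  -0.0465  3.2464] gap -0.006
```

```bash
python3 - <<'E'
from h import *
s=cv2.imread("pics/s2.png");cv2.imwrite("pics/s2c.png",cv2.resize(s[220:320,130:260],None,fx=5,fy=5))
E
```

```text
(no output)
```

View pics/s2c.png

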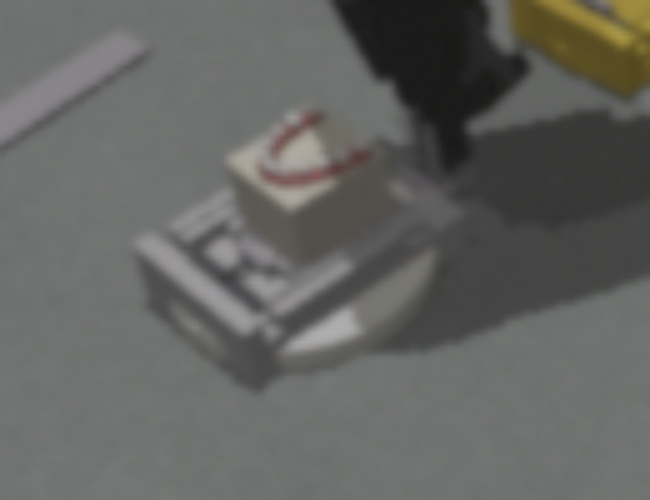

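The plate has popped loose: the ejector and an open gap show behind the model. I'll rise and look again from the wrist.

```bash
python3 - <<'E'
from h import *
env.movel(atA(-.084,0,.125),velocity=.2)
env.release(); env.reach(atA(-.03,0,.16),qA); st(); shot("wrist","wa2")
a=cv2.imread("pics/wa2.png")[120:370,220:430];cv2.imwrite("pics/wa2c.png",cv2.resize(a,None,fx=2.4,fy=2.4,interpolation=cv2.INTER_CUBIC))
E
```

```text
t 9.62 p [ 0.6168 -0.23    0.1599] F [-1.1065 -0.3027 -0.3721] gap 1.002
```

View pics/wa2c.png

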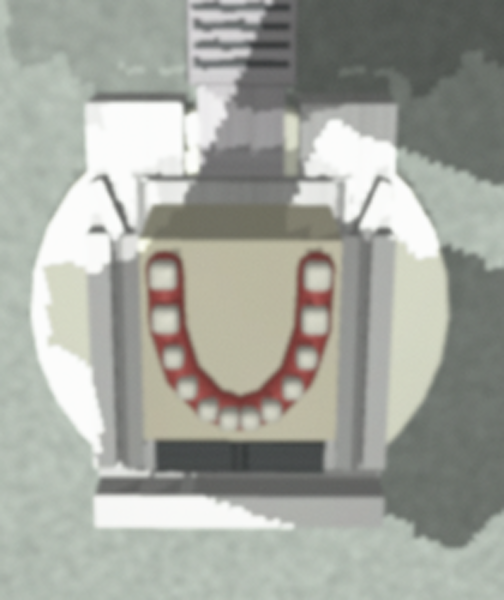

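```bash
python3 - <<'E'
from h import *
f=load("wa2"); C=lambda u,v:(220+u/2.4,120+v/2.4)
def loc(p): d=p[:2]-OA; return np.array([d@XA,d@YA])
for k,pts,z in [("top",[(141,240),(344,240),(145,440),(338,440)],.066),("sill",[(86,102),(397,103)],.022),("rail",[(88,236),(395,236),(97,470),(384,472)],.0335)]:
    P=np.array([loc(ray(C(*p),f,z)) for p in pts]); print(k,P.tolist(),P.mean(0))
E
```

```text
top [[-0.037673104620194575, -0.023536238288688328], [-0.03770457075511369, 0.0244091509557245], [0.014368910285011288, -0.023960589562838815], [0.014338978877988795, 0.024418129321068058]] [-0.0117  0.0003]
sill [[-0.06396232668619016, -0.04172461172163688], [-0.0637502499724738, 0.04207884197080066]] [-0.0639  0.0002]
rail [[-0.029694626649003828, -0.04099954837834303], [-0.029748754869058397, 0.041387527772463094], [0.04013157066935732, -0.041354002022957345], [0.04072139999222368, 0.04126860616903265]] [0.0054 0.0001]
```

```bash
python3 - <<'E'
from h import *
env.reach(atA(-.0117,.0002,.115),qA)
env.movel(atA(-.0117,.0002,.040),velocity=.12,guard=8); a=st()
env.close_gripper(25); b=st()
d=np.array(b["contact_force"])-a["contact_force"]; print("dF local",d[:2]@XA,d[:2]@YA,d[2]); print(b["ft_torque"])
E
```

```text
t 10.76 p [ 0.635  -0.2333  0.0413] F [-0.0645 -0.0417  0.484 ] gap 0.995
t 11.19 p [ 0.6347 -0.2331  0.0407] F [-1.7207  0.524   5.5963] gap 0.558
dF local -1.7291607793829822 0.27036097750354743 5.112333491320253
[ 0.0823  0.2893 -0.0235]
```

Grip is centred (lateral force about 0.3 N, gap 47.4 mm). Now drawing it straight out.

```bash
python3 - <<'E'
from h import *
env.close_gripper(45); st()
for x in (-.03,-.06,-.095):
    g=env.movel(atA(x,.0002,.0408),velocity=.06,guard=25); s=st(); F=np.array(s["contact_force"]); print(g,F[:2]@XA,F[:2]@YA)
    if g: break
E
```

```text
t 11.41 p [ 0.6347 -0.2331  0.0408] F [-2.3919  0.6038  6.1007] gap 0.550
t 11.87 p [ 0.616  -0.2297  0.0409] F [-4.7644  1.0876  4.9874] gap 0.554
False -4.8807342559197995 0.24630190368571028
t 12.52 p [ 0.5865 -0.2246  0.0408] F [-3.8634  0.8268  4.603 ] gap 0.557
False -3.948154514682031 0.1454678075665804
t 13.25 p [ 0.5523 -0.2184  0.0403] F [ 0.1805 -0.1029 -3.1692] gap 0.554
False 0.19560526286846838 -0.07009223321840485
```

```bash
python3 - <<'E'
from h import *
env.movel(atA(-.095,.0002,.14),velocity=.2)
env.reach(atB(-.115,0,.14),qB); s=st(); shot("wrist","wb2"); shot("scene","s3")
c=cv2.imread("pics/s3.png");cv2.imwrite("pics/s3c.png",cv2.resize(c[230:390,240:440],None,fx=4,fy=3.7))
E
```

```text
t 15.64 p [0.5113 0.256  0.1399] F [-0.2773  0.298  -2.7776] gap 0.556
```

View pics/wb2.png

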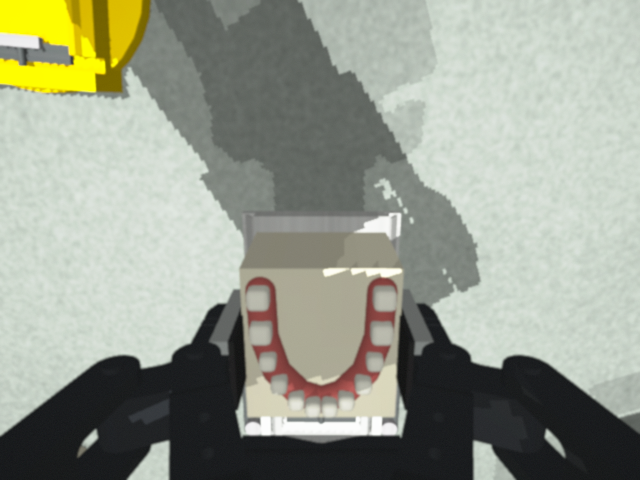

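View pics/s3c.png

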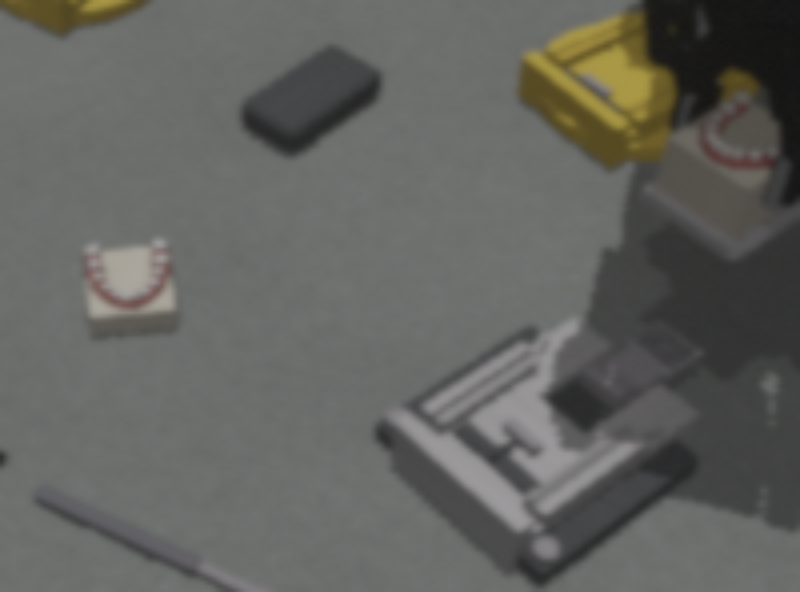

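Model is held square in the grip. Now I'll lower it to slide height and start the entry.

```bash
cat >> h.py <<'E'
def rep(F0=None):
    s=monitor.sense(); p=np.array(s["position"]); d=p[:2]-OB; F=np.array(s["contact_force"]); 
    if F0 is not None: F=F-F0
    T=np.array(s["ft_torque"])
    print("t %.2f x %.4f y %.4f z %.4f | Fx %.1f Fy %.1f Fz %.1f | T %.2f %.2f %.2f gap %.3f"%(s["clock"],d@XB,d@YB,p[2],F[:2]@XB,F[:2]@YB,F[2],T[:2]@XB,T[:2]@YB,T[2],s["finger_gap"])); return s
E
python3 - <<'E'
from h import *
env.movel(atB(-.115,0,.06),velocity=.15); 
g=env.movel(atB(-.115,0,.0418),velocity=.05,guard=6,frame=qB); rep()
for x in (-.09,-.075,-.065,-.058):
    g=env.movel(atB(x,0,.0416),velocity=.04,guard=8); rep()
    if g: print("guard");break
E
```

```text
t 16.94 x -0.1150 y 0.0000 z 0.0417 | Fx -0.1 Fy 0.8 Fz -2.6 | T 0.01 -0.02 -0.04 gap 0.555
t 17.72 x -0.0902 y -0.0000 z 0.0415 | Fx -0.3 Fy -0.6 Fz -2.1 | T -0.00 0.00 -0.02 gap 0.557
t 18.24 x -0.0745 y 0.0000 z 0.0417 | Fx 1.6 Fy -0.2 Fz -0.9 | T -0.04 -0.21 0.00 gap 0.550
t 18.64 x -0.0645 y -0.0000 z 0.0416 | Fx 0.3 Fy 0.0 Fz -1.8 | T 0.00 -0.22 -0.01 gap 0.550
t 18.97 x -0.0575 y -0.0000 z 0.0416 | Fx 1.6 Fy -0.2 Fz -1.5 | T -0.04 -0.17 -0.02 gap 0.553
```

```bash
python3 - <<'E'
from h import *
for x in np.arange(-.050,-.0149,.007):
    g=env.movel(atB(x,0,.0414),velocity=.03,guard=12); rep()
    if g: print("guard");break
E
```

```text
t 19.38 x -0.0496 y -0.0000 z 0.0415 | Fx 0.6 Fy 0.1 Fz -1.1 | T 0.01 -0.21 -0.01 gap 0.554
t 19.77 x -0.0426 y -0.0000 z 0.0415 | Fx 0.6 Fy -0.3 Fz -1.1 | T -0.02 -0.17 -0.03 gap 0.551
t 20.15 x -0.0356 y -0.0000 z 0.0415 | Fx 1.3 Fy -0.2 Fz -1.0 | T -0.08 -0.19 -0.02 gap 0.557
t 20.53 x -0.0286 y -0.0000 z 0.0414 | Fx 1.8 Fy 0.3 Fz -1.7 | T -0.01 -0.19 -0.05 gap 0.548
t 20.92 x -0.0220 y 0.0000 z 0.0413 | Fx -0.5 Fy 0.6 Fz -1.3 | T 0.10 0.29 -0.02 gap 0.557
t 21.30 x -0.0153 y -0.0000 z 0.0412 | Fx -3.1 Fy 0.4 Fz -1.0 | T -0.02 0.73 -0.03 gap 0.552
```

```bash
python3 - <<'E'
from h import *
x=-.0145
while x<.014:
    g=env.movel(atB(x,0,.0412),velocity=.012,guard=6); s=rep()
    F=np.array(s["contact_force"])[:2]@XB
    if g or F<-13: print("stop",g);break
    x+=.001
E
```

```text
t 21.55 x -0.0149 y -0.0000 z 0.0411 | Fx -4.6 Fy 0.7 Fz -0.3 | T 0.01 0.97 -0.02 gap 0.552
t 21.80 x -0.0138 y -0.0000 z 0.0411 | Fx -4.2 Fy -0.8 Fz -0.8 | T -0.01 1.00 -0.03 gap 0.549
t 22.05 x -0.0128 y -0.0000 z 0.0411 | Fx -4.8 Fy 0.4 Fz -0.0 | T 0.03 0.96 -0.04 gap 0.557
t 22.30 x -0.0119 y -0.0000 z 0.0411 | Fx -5.4 Fy -0.7 Fz -0.5 | T 0.04 0.97 0.03 gap 0.552
t 22.55 x -0.0107 y -0.0000 z 0.0410 | Fx -5.2 Fy 0.4 Fz -1.5 | T 0.04 0.84 -0.04 gap 0.551
t 22.80 x -0.0097 y -0.0000 z 0.0410 | Fx -6.3 Fy -0.2 Fz -1.6 | T 0.04 0.90 -0.02 gap 0.554
t 23.05 x -0.0087 y -0.0000 z 0.0411 | Fx -6.1 Fy 1.7 Fz -1.1 | T 0.01 0.96 0.05 gap 0.549
t 23.30 x -0.0077 y -0.0000 z 0.0411 | Fx -5.2 Fy 0.4 Fz -0.7 | T 0.07 0.90 -0.08 gap 0.552
t 23.55 x -0.0075 y -0.0000 z 0.0410 | Fx -9.9 Fy -1.0 Fz 1.3 | T -0.08 1.53 -0.13 gap 0.551
t 23.80 x -0.0074 y 0.0000 z 0.0411 | Fx -14.3 Fy -0.1 Fz 5.4 | T -0.23 2.34 -0.19 gap 0.551
stop False
```

At x = -7.5 mm the resistance rose sharply. That fits the end stop 3 mm past home, because the ejector took hold at about -22 mm. I'll ease back and look at the catch.

```bash
python3 - <<'E'
from h import *
env.movel(atB(-.0085,0,.0412),velocity=.02); rep()
shot("wrist","wb3"); shot("scene","s4")
c=cv2.imread("pics/wb3.png");cv2.imwrite("pics/wb3c.png",cv2.resize(c[20:270,200:440],None,fx=2.4,fy=2.4,interpolation=cv2.INTER_CUBIC))
c=cv2.imread("pics/s4.png");cv2.imwrite("pics/s4c.png",cv2.resize(c[290:400,320:440],None,fx=5,fy=5))
E
```

```text
t 24.10 x -0.0089 y -0.0000 z 0.0410 | Fx -5.0 Fy 0.7 Fz -2.3 | T -0.00 0.92 -0.01 gap 0.554
```

View pics/wb3c.png

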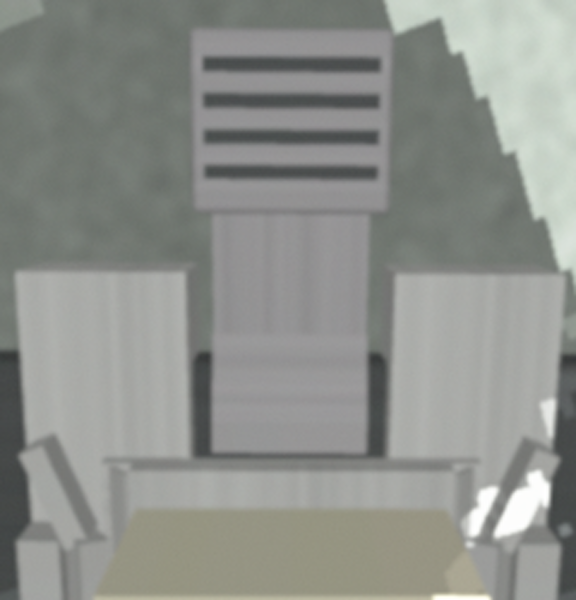

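View pics/s4c.png

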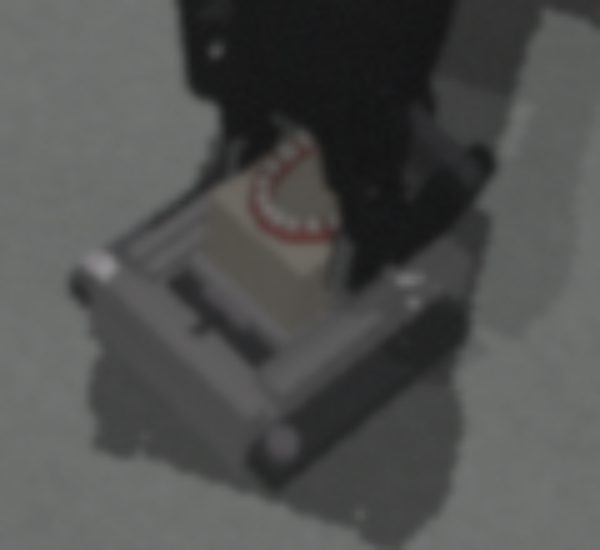

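The tooth shows whole behind the plate with a thin gap: the tooth edge is at crop v=453 and the plate edge at v=460. I'll check the lock by easing back until the tooth takes the load.

```bash
python3 - <<'E'
from h import *
f=load("wb3");C=lambda u,v:(200+u/2.4,20+v/2.4)
for z in (.02,.0175,.015):
    P=[ray(C(*p),f,z) for p in [(192,30),(391,30),(192,210),(387,210)]]
    print(z,np.linalg.norm(P[1]-P[0]),np.linalg.norm(P[3]-P[2]),np.linalg.norm(P[2]-P[0]))
for x in (-.0095,-.0105,-.0115,-.012):
    g=env.movel(atB(x,0,.0412),velocity=.012,guard=6); s=rep()
    if np.array(s["contact_force"])[:2]@XB>1.5 or g: break
E
```

```text
0.02 0.028777464293119313 0.029554114088121263 0.0250744003241146
0.0175 0.02921763248430464 0.03000616159334092 0.025457927980453775
0.015 0.029657800675489978 0.030458209098560556 0.02584145563679284
t 24.45 x -0.0098 y -0.0000 z 0.0410 | Fx -5.6 Fy -0.0 Fz -1.2 | T 0.11 0.89 -0.02 gap 0.554
t 24.70 x -0.0107 y -0.0000 z 0.0410 | Fx -4.6 Fy -0.6 Fz -3.6 | T 0.08 0.81 -0.02 gap 0.555
t 24.95 x -0.0109 y -0.0001 z 0.0412 | Fx -0.1 Fy 1.3 Fz -5.3 | T 0.12 -0.02 -0.01 gap 0.555
t 25.20 x -0.0111 y -0.0001 z 0.0413 | Fx 5.1 Fy 0.5 Fz -7.9 | T 0.12 -0.96 -0.07 gap 0.553
```

The tooth holds: the plate stops at -10.8 mm and the force reverses to a 5 N pull. I'll neutralise the force, let go and lift off.

```bash
python3 - <<'E'
from h import *
env.movel(atB(-.0108,0,.0410),velocity=.01); rep()
env.release(); env.hold(.2); rep()
env.movel(atB(-.0108,0,.14),velocity=.12); 
env.reach(atB(-.05,0,.17),qB); rep()
shot("wrist","wb4"); shot("scene","s5"); shot("top","t5")
c=cv2.imread("pics/wb4.png");c=cv2.resize(c[80:370,200:450],None,fx=2,fy=2,interpolation=cv2.INTER_CUBIC)
d=cv2.resize(cv2.imread("pics/s5.png")[220:400,150:450],(500,300)); o=np.zeros((580,500,3),np.uint8);o[:300]=d
cv2.imwrite("pics/fin.png",cv2.resize(np.hstack([c,o]),(800,464)))
E
```

```text
t 25.48 x -0.0110 y -0.0000 z 0.0412 | Fx -0.5 Fy 0.6 Fz -2.4 | T -0.13 -0.05 -0.09 gap 0.554
t 26.14 x -0.0108 y 0.0000 z 0.0410 | Fx 0.1 Fy 0.2 Fz 0.9 | T 0.03 -0.04 -0.02 gap 1.002
t 27.43 x -0.0505 y 0.0002 z 0.1703 | Fx -0.5 Fy -0.9 Fz -0.2 | T 0.02 -0.07 -0.03 gap 1.000
```

View pics/fin.png

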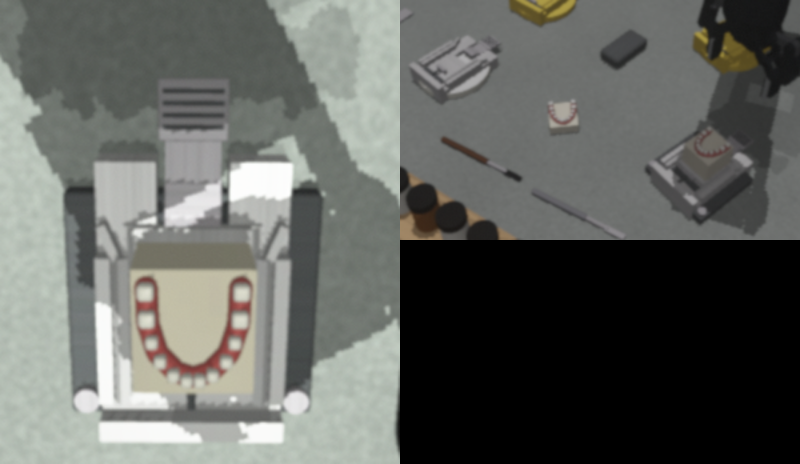

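View pics/t5.png

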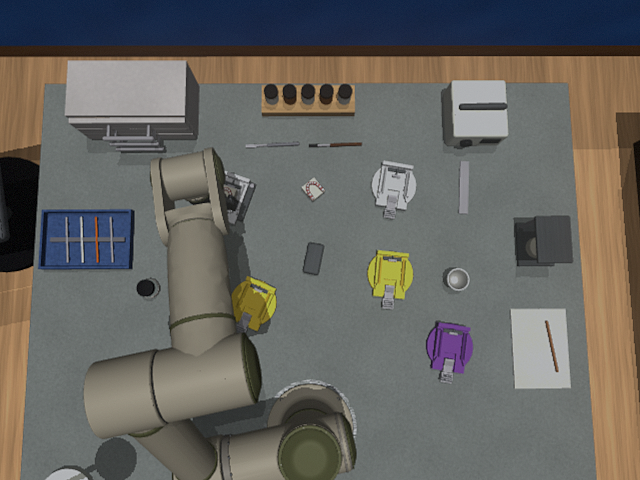

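```bash
python3 - <<'E'
from h import *
f=load("wb4")
P=np.array([ray((200+u/1.6,80+v/1.6),f,.066)[:2]-OB for u,v in [(131,268),(257,268),(133,393),(253,393)]]); L=np.c_[P@XB,P@YB]; print(L,L.mean(0))
job.hand_in()
E
```

```text
[[-0.0384 -0.0231]
 [-0.0384  0.0244]
 [ 0.0144 -0.0236]
 [ 0.0143  0.0243]] [-0.012   0.0005]
the job is handed in; nothing more can be done
```

The dental model is locked in the bench holder and let go, and I handed the job in at about 27.5 s. No verdict is given at hand-in, so the checks below are my own.

- **Stand A:** I pressed the catch 7 mm, with about 3 N on the tool. The plate popped 11.7 mm toward the mouth with nothing holding it. I gripped the model with almost no sideways force (0.3 N) and drew it straight out.
- **Holder B:** The model slid in with about 5–6 N of resistance and almost no sideways force. I stopped at about 14 N when it met the end stop, then eased back. The tooth held the plate at x = -10.8 mm against a 5 N pull, so the catch is up behind it.
- **Final checks:** The last wrist view puts the model at x = -12.0 mm, y = +0.5 mm, and it looks square and level. That is about 1 mm off the felt position, and both fall inside the -14 mm limit, but only by 2–3 mm.
- **Bystanders:** All the bystanders in view looked unmoved in the last pictures; I judged this by eye.
- **Not fully confirmed:**
  - The height of holder B's thumb pad from the image was too coarse to prove the catch is fully up. I relied on the pull test and the tooth seen whole behind the plate.
  - I saw stand A's catch only in wide views after the plate left it, and did not measure it.

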